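# Load a painted study into the sprung panel easel

## Task

Get the landscape study ready to work on at the small easel: first clear the blue pastel block off the easel's ledge into the white tray, then use the landscape panel itself to press the sprung top clamp back up the mast, slip the panel down behind the ledge's lip before the clamp closes, and let the clamp hold it. It must finish painted side out, sky at the top, centred on the mast, flat against it and fully down on the ledge. Leave the other study, the tin and the jars and pots where they are.

Things in the scene. Friction and masses are not known exactly. Their poses are not given: they have to be found in the camera images.
- seat (a point): Where a panel sits on the small fixed wooden easel: the line where the ledge's upper face meets the mast's front face, at mid-width, 60 mm above the table. x points up the mast's slope (35 deg above horizontal, rising to the robot's left, within 26 deg), y along the ledge, z square out of the mast's front (up and to the robot's right). A seated panel's centre is at x = 50, z = 9 mm.
- easel: The easel; origin under its middle on the table, z up. In the seat's frame: mast 26 mm wide (y), 16 mm thick, x = -20 to 205 mm, front face at z = 0. Beside the mast above the ledge the frame is open: fingers may pass 20 mm below the mast's front beyond |y| = 15 mm. A spring stop block 60 mm wide at x = 193 to 205 mm stands out to z = 32 mm.
- lip (a point): Middle of the top of the ledge's lip, same axes as seat. In the seat's frame the ledge is 120 mm wide (y), x = -10 to 0, and stands out to z = 27 mm; at mid-width a lip 20 mm wide (y) overhangs x = 0 to 8 mm, z = 21 to 27 mm. So a block or panel must slide at least 8 mm up the slope before it can be lifted out, and be put in above the lip, then slid down under it.
- clamp (a joint): Travel of the sprung clamp up the mast, m: 0 at its lower stop, 0.034 at its upper stop. The spring closes it downwards: about 6 N at 0, 8.4 N at 0.016 (where it holds a seated 100 mm panel), 11 N at 0.034; it is lightly damped and closes at once when let go.
- clamp_face (a point): Middle of the clamp's cork lower face, which looks down the slope towards the ledge. Same axes as seat. The clamp is a brown block 14 mm long up the slope, 50 mm wide, standing out from z = 1 to 47 mm in the seat's frame, with a flat brass knob on top to z = 55 mm. At joint 0 the face is 84 mm up the slope from the ledge; it has no overhanging lip.
- pastel_mid (a point): Centre of the loose blue pastel block, 18 x 44 x 16 mm (its x, y, z). It starts lying on the easel's mast against the ledge, under the lip, with the seat's axes: 18 mm up the slope, 44 mm along the ledge, 16 mm out from the mast. About 25 g.
- tray: Open white plastic tray, fixed, 95 x 135 mm outside (its x, y), 26 mm high, walls and floor 5 mm. Origin at the centre of its underside, z up.
- landscape_mid (a point): Centre of the loose landscape study: a wooden panel 100 x 60 x 18 mm (its x, y, z), blue sky with a yellow sun above green hills. x points to the top of the picture, z out of the painted face. It starts face up on the drying rack, its underside 30 mm above the table, in either of the two places. About 80 g.
- landscape_top (a point): Middle of the landscape panel's top edge, 50 mm along x from its centre.
- still_life_mid (a point): Centre of the other study, a panel of the same size with a dark red ground and an orange fruit, in the other place on the rack, 115 mm beside it centre to centre. Leave it.
- rack: Drying rack, fixed: plywood base 110 x 235 x 8 mm (x, y, z) with two wooden rails along y to 30 mm high. Origin at the centre of its underside. The rails are 12 mm wide, centre lines at x = -32 and 32 mm; between them fingers may go down to 8 mm above the table. The two panels lie across the rails 57.5 mm either side of the middle, along y.
- brush_jar: Blue ceramic jar of brushes, 72 mm across, 185 mm high with its brushes; origin at the centre of its underside.
- oil_jar: Amber glass jar with steel lid, 52 mm across, 85 mm high; origin at the centre of its underside.
- tin: Flat steel eraser tin 50 x 70 x 22 mm, lying; origin under its centre.
- paint_pot: Small white pot with a red lid, 48 mm across, 36 mm high; origin under its centre.
- white_pot: Small white pot with a white lid, 48 mm across, 36 mm high; origin under its centre.
- landscape_face (a point): Middle of the landscape panel's painted face, 9 mm above its centre along z.

How it is judged:
On the way, in this order (a step that is already met when the one before it is completed fails the run):
1. the pastel block lies in the tray, let go (x of pastel_mid in the frame of tray between -0.04 and 0.04 m and y of pastel_mid in the frame of tray between -0.06 and 0.06 m and z of pastel_mid in the frame of tray between 0 and 0.022 m and contact force between the fingers and pastel below 0.5 N and linear speed of pastel below 0.05 m/s), for 0.2 s.
2. the landscape panel has pressed the clamp back (clamp more than 20 mm up, panel's centre within 70 mm of the clamp's face) (value of joint clamp above 0.02 m and distance between landscape_mid and clamp_face below 0.07 m), for 0.1 s.
At the end, for the whole second after the job is handed in: Landscape panel on the easel, released and still, sky up, painted side out: on the ledge within 4 mm, centred within 12 mm, flat within 3.5 mm and 4 deg, square within 5 deg; clamp closed on its top edge (12 to 20 mm up); pastel block in the tray, its centre below 22 mm (x of landscape_mid in the frame of seat between 0.046 and 0.054 m and y of landscape_mid in the frame of seat between -0.012 and 0.012 m and z of landscape_mid in the frame of seat between 0.005 and 0.0125 m and x of landscape_top in the frame of seat above 0.094 m and angle between the z axis of landscape_mid and the z axis of seat, either way round below 0.07 rad and angle between the x axis of landscape_mid and the x axis of seat, either way round below 0.09 rad and value of joint clamp between 0.012 and 0.02 m and linear speed of landscape below 0.01 m/s and x of pastel_mid in the frame of tray between -0.04 and 0.04 m and y of pastel_mid in the frame of tray between -0.06 and 0.06 m and z of pastel_mid in the frame of tray between 0 and 0.022 m and z of landscape_face in the frame of seat above 0.014 m); the robot touches nothing.
It fails at once if the other study, the tin, a jar or a pot is moved (25 to 30 mm) (distance of any of brush_jar, oil_jar, tin, paint_pot, white_pot from where it was at the start of the episode above 0.03 m or distance of still_life_mid from where it was at the start of the episode above 0.025 m).
It also fails if it takes over 64 s, if anything falls off the work surface, if the arm or the gripper's body presses on something with over 40 N, if the wrist force passes 120 N, or if a joint passes its speed limit or range.

## Robot

A 6-joint arm with a two-finger parallel gripper is mounted at the origin on the work surface. World frame = base frame: x ahead of the robot, y to its left, z up, the work surface at z = 0. Lengths are in m, angles in rad, forces in N, time in s.
With the tool pointing down it reaches from about 0.35 to 0.975 m from the base axis. Payload 4.9 kg.
Tool frame: the origin (TCP) lies at the very end of the fingers, on their centre line; the grasp point (between the pads) lies behind it (manip.pinch_z is the y of the grasp point in the tool frame, in m); y points along the fingers, x is the direction in which the jaws open and shut, and the axes are right-handed (so a half turn about y gives the same grasp; the last joint's range is limited). The gripper opens to 85 mm and grips with 20 to 120 N. Pads are 22 mm wide; open, the fingers measure 114 mm over their backs; the gripper's body (76 mm by 85 mm) begins 54 mm behind the grasp point. The pads swing forward as they close: fully open they stand 13 mm farther back than shut.
Start: joints at [1.177, 0.053, 1.613, -0, 1.476, -0.119], TCP at [0.17, 0.602, 0.231] pointing down, gripper open.
Joint ranges: [-3.01, 3.01], [-1.01, 2.22], [0.06, 2.58], [-1.02, 4.17], [0.09, 2.62], [-3.14, 3.14]. Speed limits (rad/s): [2.57, 2.57, 3.14, 3.14, 3.14, 3.14].

## Interface

Orientations are given as a unit quaternion [w, x, y, z].
In Python, from plant import manip gives the robot as it stands.
- The arm moves only by the tool drive_tool, never from a script. Its argument "motion" is a list of rows, each a list of 3 entries, a list of its own where there are three numbers: the shift along the tool's x, y, z in units of 25 mm (1.0 is 25 mm), then the turn, a rotation vector about the tool's x, y, z in units of 5 degrees (1.0 is 5 degrees), then the closure, from -1 (fully open) to 1 (shut). A call has 1 to 12 rows; each row shifts and turns the commanded pose from where the row before left it, along the tool's axes as they then stand; what a row does not reach is not made up. A row lasts 1/10 s, in which the tool goes at most 50 mm and 8.59 degrees, less where a joint would pass 70% of its speed; a pose out of reach is approached as far as the arm can. A call is refused whole if a number of a shift passes 1 or a number of a turn 1, either way. A call with a gripper value outside its range is refused whole. The fingers move at their own pace and stop on an object; the grip force is fixed at half the most. Time passes only in rows, so rows that do not move let the fingers close. It gives the time, the measured TCP pose, the force and the opening at its end, in the units of the state.
- manip.state(): the state, without advancing time (a new reading comes with each control period).
- manip.grab_frame(name): name is "side" or "top"; returns a dict with "img" (480x640x3 uint8, blue, green, red), "range_z" (480x640 float32, m along the optical axis (not along the pixel's ray), 0 where there is no reading), "camera_matrix" (3x3 intrinsics, pixels), "world_from_camera" (4x4, takes a point from camera to world coordinates). Camera axes: x right, y down, z forward; pixel columns grow to the right and rows downward; lengths in m; the calibration is good to about 2 mm. A picture is of the moment at which its call begins.
- manip.job_done(): hands the job in, once; it reports no verdict.
The state is a dict: "time": time; "joint_pos": joint angles; "joint_vel": joint speeds; "joint_efforts": joint torques, N m; "tool_pos": TCP position; "tool_rot": TCP orientation; "contact_force": force on the tool from outside, world axes, zero at the start; "ft_torque": the same for the moment, N m; "gripper_width": opening from 0.0 (shut) to 1.0 (fully open).
Only numpy, scipy, OpenCV 4.12 (cv2) and the standard library are available. Lean on these libraries where they do the work, as an engineer would, in place of code of your own. Each camera call takes 0.05 s, during which the arm holds its last target. There are 200 camera calls.

## Working session

There is one attempt and no reset: what is moved stays moved. The work goes in short steps, Python scripts to look and compute and a tool call to move; the robot and the scene stay as the last step left them, time stands still between calls to the robot, and variables do not carry over. Pictures are saved under pics/ and viewed, about 8 in all and at most 12, crops included, and the job is handed in when it is done.

Besides the shell and the picture viewer there is one more tool, called as name(argument=value, ...), one argument or row to a line, values as JSON. drive_tool: Moves the arm, as the interface text tells. Its arguments: {"type":"object","properties":{"motion":{"type":"array","items":{"type":"array"}}},"required":["motion"]}

```bash
ls; mkdir -p pics
python3 - <<'E'
from plant import manip
import cv2,numpy as np,pickle
print(manip.pinch_z, manip.state())
for n in("side","top"):
    f=manip.grab_frame(n); cv2.imwrite(f"pics/{n}0.png",f["img"]); pickle.dump(f,open(f"{n}0.pkl","wb"))
    print(n,f["camera_matrix"].round(1).tolist(),f["world_from_camera"].round(4).tolist())
E
```

```text
pics
-0.0187 {'time': 0.0, 'joint_pos': array([ 1.17700085e+00,  5.33330442e-02,  1.61428662e+00, -2.22781209e-05,
        1.47601452e+00, -1.19013714e-01]), 'joint_vel': array([ 0.00133227,  0.00149445, -0.00074922, -0.00069676,  0.00136476,
       -0.0005152 ]), 'joint_efforts': array([-5.88244693e-04, -3.93664885e+01, -3.70183897e+01, -3.76326102e-05,
        6.84011189e-03,  6.00540076e-06]), 'tool_pos': array([0.16935811, 0.60096811, 0.2300822 ]), 'tool_rot': array([-0.5633961 ,  0.56413816,  0.42619003, -0.42742838]), 'contact_force': array([-0.98286453, -0.12490161, -0.46899917]), 'ft_torque': array([-0.03939867,  0.0146281 ,  0.02459056]), 'gripper_width': 1.0034997340328777}
side [[468.7, 0.0, 318.6], [0.0, 468.7, 244.9], [0.0, 0.0, 1.0]] [[-0.9919, -0.0515, 0.1158, 0.4327], [-0.1259, 0.5067, -0.8529, 0.9198], [-0.0147, -0.8606, -0.5091, 0.6693], [0.0, 0.0, 0.0, 1.0]]
top [[624.9, 0.0, 311.4], [0.0, 624.9, 240.8], [0.0, 0.0, 1.0]] [[-0.0017, -0.9915, 0.13, 0.3804], [-1.0, 0.003, 0.0094, 0.0095], [-0.0097, -0.13, -0.9915, 1.4107], [0.0, 0.0, 0.0, 1.0]]
```

View pics/top0.png

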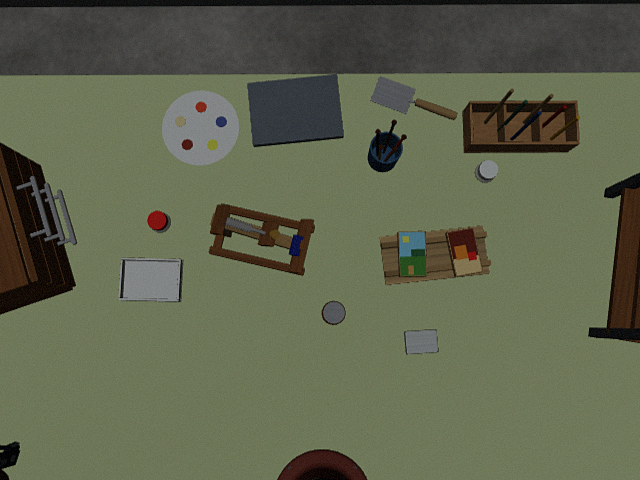

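View pics/side0.png

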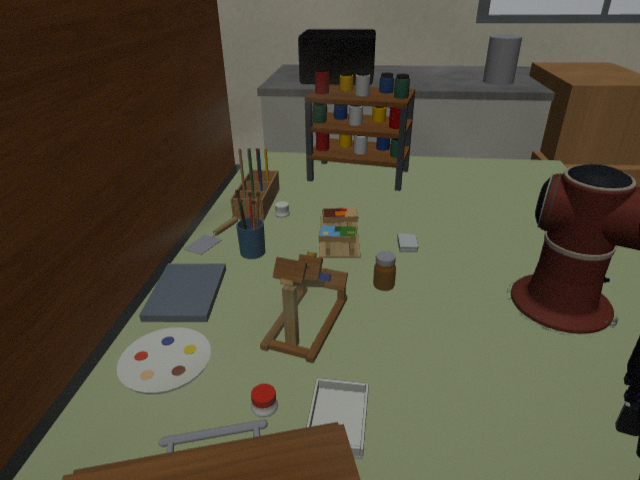

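```bash
cat > h.py <<'E'
import numpy as np,cv2,pickle
from scipy.spatial.transform import Rotation as R
def cloud(f):
    K=f["camera_matrix"];T=f["world_from_camera"];z=f["range_z"]
    v,u=np.mgrid[:480,:640]
    p=np.stack([(u-K[0,2])/K[0,0]*z,(v-K[1,2])/K[1,1]*z,z],-1)
    return p@T[:3,:3].T+T[:3,3]
def rot(q): return R.from_quat(np.roll(q,-1)).as_matrix()
E
python3 - <<'E'
from h import *
fs={n:pickle.load(open(n+"0.pkl","rb")) for n in("side","top")}
a=cv2.resize(fs["top"]["img"][190:290,195:330],None,fx=4,fy=4,interpolation=2)
b=cv2.resize(fs["side"]["img"][240:365,250:360],None,fx=4,fy=4,interpolation=2)
c=np.zeros((500,540+440-180,3),np.uint8)
a=a[:, :]; c=np.zeros((500,980,3),np.uint8); c[:400,:540]=a; c[:,540:]=b
c=cv2.convertScaleAbs(c,alpha=1.6)
cv2.imwrite("pics/crop1.png",cv2.resize(c,(800,408)))
def rect(P,m,name,zr):
    q=P[m]; q=q[(q[:,2]>zr[0])&(q[:,2]<zr[1])]
    r=cv2.minAreaRect((q[:,:2]*1000).astype(np.float32)); print(name,len(q),"med",np.median(q,0).round(4),"rect",r, "z",np.percentile(q[:,2],[5,95]).round(3))
for n,f in fs.items():
    P=cloud(f);I=f["img"].astype(int);B,G,Rr=I[...,0],I[...,1],I[...,2]
    hsv=cv2.cvtColor(f["img"],cv2.COLOR_BGR2HSV)
    box=lambda x0,x1,y0,y1:(P[...,0]>x0)&(P[...,0]<x1)&(P[...,1]>y0)&(P[...,1]<y1)
    print(n,"table z",np.median(P[box(.3,.5,-.1,0.2)][:,2]))
    rect(P,(hsv[...,0]>110)&(hsv[...,0]<130)&(hsv[...,1]>150)&box(.2,.6,-.02,.3),"pastel",(.03,.2))
    wood=box(.25,.6,-.4,-.1)
    rect(P,wood,"rackpanels",(.04,.08))
    rect(P,wood&(hsv[...,0]>35)&(hsv[...,0]<115)&(hsv[...,1]>100),"landscape",(.04,.08))
    rect(P,wood&(hsv[...,0]>85)&(hsv[...,0]<115)&(hsv[...,1]>100),"sky",(.04,.08))
    rect(P,box(.2,.45,.25,.45),"tray rim",(.02,.035))
    rect(P,box(.25,.6,-.02,.3),"easel hi",(.04,.25))
E
```

```text
side table z 0.0015062352257299017
  return _methods._mean(a, axis=axis, dtype=dtype,
  ret = um.true_divide(
Traceback (most recent call last):
IndexError: index -1 is out of bounds for axis 0 with size 0
```

View pics/crop1.png

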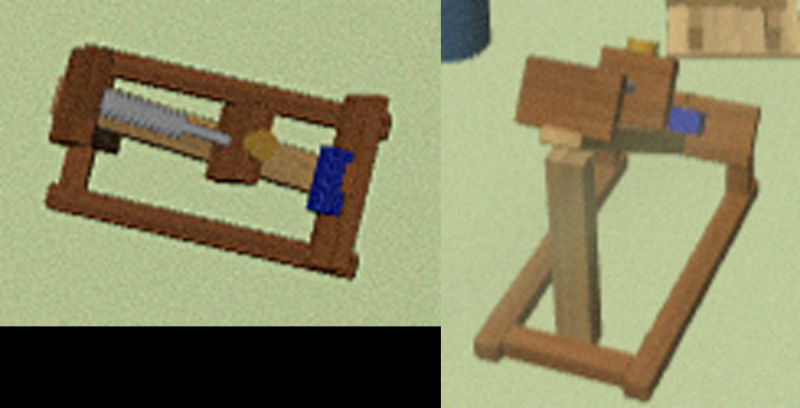

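Run:
```python
from h import *
fs={n:pickle.load(open(n+"0.pkl","rb")) for n in("side","top")}
def rect(q,name,zr):
    q=q[(q[:,2]>zr[0])&(q[:,2]<zr[1])]
    if len(q)<5: print(name,len(q));return
    r=cv2.minAreaRect((q[:,:2]*1000).astype(np.float32)); print(name,len(q),"med",np.median(q,0).round(4),"rect",np.round(r[0],1),np.round(r[1],1),round(r[2],1),"z",np.percentile(q[:,2],[5,50,95]).round(3))
    return q
for n,f in fs.items():
    P=cloud(f)
    hsv=cv2.cvtColor(f["img"],cv2.COLOR_BGR2HSV);H,S=hsv[...,0],hsv[...,1]
    box=lambda x0,x1,y0,y1:(P[...,0]>x0)&(P[...,0]<x1)&(P[...,1]>y0)&(P[...,1]<y1)
    print(n,"table z",np.median(P[box(.3,.5,-.1,0.)][:,2]))
    e=box(.25,.5,-.0,.28)
    q=rect(P[e&(H>108)&(H<135)&(S>100)],"pastel",(.03,.2))
    if q is not None:
        c=q.mean(0);u,s,v=np.linalg.svd(q-c);print(v.round(3).tolist(),s)
    w=box(.25,.6,-.4,-.1)
    for b in ((.0415,.058),):
        rect(P[w&(((H<35)|(H>35)))&(S>90)],"panels",b)
        rect(P[w&(H>35)&(H<125)&(S>100)],"landscape",b)
        rect(P[w&(H>85)&(H<125)&(S>100)],"sky",b)
        rect(P[w&((H<15)|(H>165))&(S>100)],"red",b)
    rect(P[w],"rails",(.024,.036))
    rect(P[box(.2,.45,.25,.45)],"tray rim",(.022,.032))
    rect(P[box(.2,.45,.25,.45)],"tray rim",(.001,.032))
    rect(P[e],"easel base",(.008,.04)); rect(P[e],"easel all",(.008,.3))
    # seat-ish: points above 4cm
    np.save(n+"_e.npy",np.c_[P[e],hsv[e]])
# wood mast pts: light wood
```

```text
side table z 0.0024010265168031286
pastel 0
panels 782 med [ 0.5293 -0.2262  0.0501] rect [ 532.9 -253.9] [101.5 178.5] 2.2 z [0.043 0.05  0.053]
landscape 281 med [ 0.5278 -0.2001  0.0503] rect [ 531.4 -198.5] [94.9 60. ] 1.4 z [0.048 0.05  0.053]
sky 125 med [ 0.5513 -0.1969  0.0502] rect [ 552.4 -200. ] [52.6 55.9] 0.6 z [0.048 0.05  0.052]
red 163 med [ 0.5534 -0.3086  0.0507] rect [ 548.5 -307.5] [69.4 58.7] 11.2 z [0.049 0.051 0.053]
rails 268 med [ 0.4951 -0.1994  0.0313] rect [ 450.9 -223.5] [263.  155.9] 7.5 z [0.024 0.031 0.035]
tray rim 252 med [0.4339 0.388  0.0264] rect [439.3 382.6] [134.6  20. ] 89.7 z [0.024 0.026 0.028]
tray rim 5600 med [0.3399 0.3571 0.0018] rect [325. 350.] [250.  199.9] 0.0 z [0.001 0.002 0.017]
easel base 102 med [0.4942 0.0623 0.0181] rect [455.7  34.5] [142.7  32.7] 40.7 z [0.01  0.018 0.038]
easel all 216 med [0.494  0.0599 0.0422] rect [456.4  33.7] [142.7  34.8] 40.7 z [0.011 0.042 0.079]
top table z -0.00017249171653599404
pastel 0
panels 2343 med [ 0.5333 -0.2749  0.0476] rect [ 533.  -257.2] [104.6 181.6] 3.2 z [0.043 0.048 0.052]
landscape 967 med [ 0.5294 -0.2012  0.0478] rect [ 530.  -198.5] [96.9 56.9] 0.9 z [0.043 0.048 0.052]
sky 431 med [ 0.5535 -0.1966  0.0476] rect [ 551.8 -197.7] [53.2 55.8] 1.3 z [0.043 0.048 0.052]
red 658 med [ 0.5553 -0.3128  0.0476] rect [ 531.6 -256. ] [ 98.5 180.1] 4.8 z [0.043 0.048 0.052]
rails 676 med [ 0.5087 -0.2451  0.0287] rect [ 451.8 -261.4] [263.7 234.8] 5.3 z [0.025 0.029 0.034]
tray rim 140 med [0.4332 0.3851 0.0263] rect [439.7 382.8] [133.9  17.9] 89.9 z [0.023 0.026 0.03 ]
tray rim 3818 med [0.3342 0.3567 0.0029] rect [325. 350.] [200.  249.7] 90.0 z [0.001 0.003 0.011]
easel base 80 med [0.4904 0.0695 0.0108] rect [376.8 140.8] [274.  246.6] 89.9 z [0.008 0.011 0.018]
easel all 151 med [0.4926 0.0577 0.0182] rect [376.8 140.8] [274.  246.6] 89.9 z [0.008 0.018 0.081]
```

Run:
```python
from h import *
fs={n:pickle.load(open(n+"0.pkl","rb")) for n in("side","top")}
def rect(q,name,zr):
    q=q[(q[:,2]>zr[0])&(q[:,2]<zr[1])]
    if len(q)<5: print(name,len(q));return
    r=cv2.minAreaRect((q[:,:2]*1000).astype(np.float32)); print(name,len(q),"med",np.median(q,0).round(4),"rect",np.round(r[0],1),np.round(r[1],1),round(r[2],1),"z",np.percentile(q[:,2],[5,50,95]).round(3))
    return q
for n,f in fs.items():
    P=cloud(f); 
    hsv=cv2.cvtColor(f["img"],cv2.COLOR_BGR2HSV);H,S=hsv[...,0],hsv[...,1]
    box=lambda x0,x1,y0,y1:(P[...,0]>x0)&(P[...,0]<x1)&(P[...,1]>y0)&(P[...,1]<y1)
    tz=np.median(P[box(.3,.42,-.1,0.3)][:,2]);print(n,"table z",tz)
    rect(P[box(.4,.56,.28,.48)],"tray rim",(.021+tz,.031+tz))
    e=box(.46,.68,-.0,.27)
    q=rect(P[e&(H>108)&(H<135)&(S>120)],"pastel",(.03,.2))
    if q is not None:
        c=np.median(q,0);q=q[np.linalg.norm(q-c,axis=1)<.03];c=q.mean(0);u,s,v=np.linalg.svd(q-c);print(c,v.round(3).tolist(),s)
    rect(P[e],"easel base",(.008,.025)); rect(P[e],"easel all",(.008,.3))
    # light wood mast
    m=rect(P[e&(H>10)&(H<22)&(S>60)],"mast?",(.05,.3))
    q=P[e]; q=q[(q[:,2]>.04)&(q[:,2]<.3)]
    # ransac plane with 55deg-tilted normals
    rng=np.random.default_rng(0);best=(0,)
    for _ in range(3000):
        a,b,c=q[rng.choice(len(q),3,False)];nn=np.cross(b-a,c-a);L=np.linalg.norm(nn)
        if L<1e-6: continue
        nn/=L;nn*=np.sign(nn[2]) if nn[2] else 1
        if abs(nn[2]-np.cos(np.radians(35)))>.05: continue
        k=(abs((q-a)@nn)<.0015).sum()
        if k>best[0]: best=(k,nn,a@nn)
    print("plane",best, len(q))
    np.save(n+"_e.npy",np.c_[P[e],hsv[e]])
```

```text
side table z 0.0012732981137542065
tray rim 561 med [0.4561 0.3592 0.0263] rect [478.2 382.5] [137.6  95.1] 88.5 z [0.023 0.026 0.028]
pastel 16 med [0.538  0.0652 0.0793] rect [538.   63.9] [18.4  9.3] 1.0 z [0.073 0.079 0.084]
[0.53771968 0.06469591 0.07854677] [[-0.965, 0.202, 0.167], [-0.067, 0.426, -0.902], [0.253, 0.882, 0.398]] [0.02580823 0.01597829 0.00739052]
easel base 1479 med [0.5724 0.2016 0.0162] rect [569.7 136.2] [220.  118.8] 76.6 z [0.01  0.016 0.02 ]
easel all 4170 med [0.5742 0.2026 0.0723] rect [569.5 136.2] [220.5 119.3] 76.4 z [0.013 0.072 0.195]
mast? 1780 med [0.5702 0.2011 0.1483] rect [558.  128.8] [203.3  73.9] 66.3 z [0.056 0.148 0.199]
plane (np.int64(159), array([0.25265514, 0.5354226 , 0.8059082 ]), np.float64(0.4127337266146264)) 2549
top table z 0.00019206174048103097
tray rim 441 med [0.4776 0.3839 0.0257] rect [478.1 383.3] [137.   95.1] 88.6 z [0.022 0.026 0.03 ]
pastel 192 med [0.5462 0.0572 0.078 ] rect [546.8  56. ] [22.4 43.4] 76.6 z [0.071 0.078 0.085]
[0.54601492 0.05663174 0.07806331] [[-0.977, 0.212, -0.013], [0.212, 0.969, -0.129], [-0.014, -0.129, -0.992]] [0.17837874 0.08304229 0.05508419]
easel base 1418 med [0.5526 0.1534 0.0153] rect [570.9 135. ] [267.9 212.6] 89.9 z [0.01  0.015 0.02 ]
easel all 3771 med [0.5653 0.1255 0.0757] rect [570.9 135. ] [267.9 212.6] 89.9 z [0.011 0.076 0.197]
mast? 1638 med [0.5651 0.1013 0.1253] rect [566.6 127.2] [198.4 119.1] 76.7 z [0.061 0.125 0.201]
plane (np.int64(301), array([-0.13015287, -0.57235188,  0.80961321]), np.float64(-0.026588719136611056)) 2340
```

Run:
```python
from h import *
yaw=np.radians(76.5);c,s=np.cos(yaw),np.sin(yaw);t=np.radians(35)
X=np.array([np.cos(t)*c,np.cos(t)*s,np.sin(t)]);Y=np.array([-s,c,0]);Z=np.cross(X,Y)
M=np.c_[X,Y,Z]; O=np.array([.5697,.1362,.06])
for n,tz in(("side",.0013),("top",.0002)):
    d=np.load(n+"_e.npy");p=d[:,:3]-[0,0,tz];p=p[p[:,2]>.03]
    q=(p-O)@M*1000
    # ends of ledge: low x, y extent
    h,e=np.histogram(q[:,2],np.arange(-120,60,2));print(n,"z",[(int(a),int(b)) for a,b in zip(e,h) if b>25])
    h,e=np.histogram(q[:,0],np.arange(-140,200,2));print("x",[(int(a),int(b)) for a,b in zip(e,h) if b>25])
    L=q[(q[:,0]<-70)];print("low y",np.percentile(L[:,1],[0,2,98,100]).round(1))
    for lo,hi in((150,400),):
        zz=p[:,2];L=q[zz>.15];print("hi y",np.percentile(L[:,1],[0,2,98,100]).round(1))
```

```text
side z [(34, 52), (36, 67), (38, 62), (40, 59), (42, 71), (44, 72), (46, 76), (48, 72), (50, 72), (52, 72), (54, 73), (56, 74)]
x [(-76, 51), (-74, 108), (-72, 146), (-70, 61), (-56, 26), (22, 33), (24, 131), (26, 146), (28, 80), (96, 33), (102, 28), (106, 26), (108, 28), (110, 32), (112, 39), (114, 26), (130, 122), (132, 352), (134, 197)]
low y [-1.6  9.5 59.2 60. ]
hi y [-30.  -27.7  30.   30.9]
top z [(38, 31), (42, 30), (44, 56), (46, 118), (48, 173), (50, 118), (52, 79), (54, 57), (56, 47)]
x [(-80, 34), (-78, 36), (-76, 51), (-74, 118), (-72, 216), (-70, 117), (-68, 28), (-64, 30), (-56, 27), (-54, 61), (18, 27), (20, 27), (22, 27), (24, 63), (26, 149), (28, 72), (124, 30), (126, 26), (128, 30), (130, 38), (132, 137), (134, 131)]
low y [-59.5 -57.7  58.8  60.1]
hi y [-29.5 -26.3  29.   30.8]
```

Run:
```python
from h import *
yaw=np.radians(76.5);c,s=np.cos(yaw),np.sin(yaw);t=np.radians(35)
X=np.array([np.cos(t)*c,np.cos(t)*s,np.sin(t)]);Y=np.array([-s,c,0]);Z=np.cross(X,Y)
M=np.c_[X,Y,Z]; O=np.array([.5697,.1362,.06])-.072*X
for n,tz in(("side",.0013),("top",.0002)):
    d=np.load(n+"_e.npy");p=d[:,:3]-[0,0,tz];d=d[p[:,2]>.03];p=p[p[:,2]>.03]
    q=(p-O)@M*1000
    for nm,m in(("ledge",(q[:,0]>-9)&(q[:,0]<-2)),("mast",(q[:,0]>25)&(q[:,0]<75)&(abs(q[:,1])<10)),("clamp",(q[:,0]>86)&(q[:,0]<96)),("stop",(q[:,0]>195)&(q[:,0]<203))):
        h,e=np.histogram(q[m,2],np.arange(-40,140,2));print(n,nm,[(int(a),int(b)) for a,b in zip(e,h) if b>8])
    b=(d[:,3]>108)&(d[:,3]<135)&(d[:,4]>120);print("pastel",np.percentile(q[b],[5,50,95],axis=0).round(1).tolist())
print(O)
```

```text
side ledge []
side mast []
side clamp []
side stop []
pastel [[15.8, 5.5, 52.0], [19.3, 13.8, 59.7], [22.3, 23.4, 62.9]]
top ledge [(70, 9), (72, 23), (74, 39), (76, 29), (78, 17)]
top mast [(46, 27), (48, 40), (50, 26)]
top clamp [(94, 24), (96, 18), (98, 12), (100, 11), (102, 13), (104, 15)]
top stop [(76, 11), (78, 28), (80, 33), (82, 24), (84, 9)]
pastel [[5.3, -15.2, 52.4], [15.7, 4.8, 63.5], [20.6, 23.5, 68.2]]
[0.55593164 0.07885065 0.0187025 ]
```

```bash
cat >> h.py <<'E'
yaw=np.radians(76.5);_c,_s=np.cos(yaw),np.sin(yaw);_t=np.radians(35)
X=np.array([np.cos(_t)*_c,np.cos(_t)*_s,np.sin(_t)]);Y=np.array([-_s,_c,0]);Z=np.cross(X,Y)
M=np.c_[X,Y,Z]; SEAT=np.array([.5495,.0521,.060])
def seat(x,y,z): return SEAT+M@np.array([x,y,z])/1000
def toolR(xdir,ydir):
    y=ydir/np.linalg.norm(ydir);x=xdir-y*(xdir@y);x/=np.linalg.norm(x);return np.c_[x,y,np.cross(x,y)]
def plan(p0,R0,p1,R1,n):
    """n identical rows 'shift, then turn' from pose 0 to pose 1"""
    w=R.from_matrix(R0.T@R1).as_rotvec()/n
    A=sum(R.from_rotvec(w*k).as_matrix() for k in range(n))
    p=np.linalg.solve(A,R0.T@(p1-p0))
    print("n",n,"shift",(p/.025).round(2).tolist(),"turn",(np.degrees(w)/5).round(2).tolist())
    q=p0.copy();Q=R0.copy();path=[]
    for _ in range(n): q=q+Q@p;Q=Q@R.from_rotvec(w).as_matrix();path.append(q.round(3))
    print("path",[a.tolist() for a in path[n//4-1::max(1,n//4)]])
def now():
    from plant import manip
    s=manip.state();print("t",round(s["time"],2),"pos",s["tool_pos"].round(4),"q",s["joint_pos"].round(2),"F",s["contact_force"].round(1),"w",round(s["gripper_width"],3))
    return s["tool_pos"],rot(s["tool_rot"])
E
python3 - <<'E'
from h import *
p,Q=now();print(Q.round(3))
for sg in(1,-1):
    T=toolR(sg*Y,-Z); plan(p,Q,seat(14,4.5,230),T,30); plan(p,Q,seat(14,4.5,230),T,24)
E
```

```text
t 0.1 pos [0.1694 0.601  0.2302] q [ 1.18  0.05  1.61 -0.    1.48 -0.12] F [-0.3 -0.8  0.9] w 1.002
[[ 0.271 -0.001 -0.962]
 [ 0.962 -0.002  0.271]
 [-0.002 -1.     0.   ]]
n 30 shift [-1.1, -0.13, -0.01] turn [-0.18, -0.59, -0.19]
path [[0.148, 0.41, 0.245], [0.195, 0.223, 0.247], [0.306, 0.065, 0.246], [0.465, -0.044, 0.252]]
n 24 shift [-1.38, -0.16, -0.03] turn [-0.23, -0.74, -0.23]
path [[0.149, 0.396, 0.246], [0.208, 0.198, 0.247], [0.337, 0.037, 0.246], [0.517, -0.064, 0.256]]
n 30 shift [-0.08, -0.36, -1.06] turn [0.19, 0.57, -0.18]
path [[0.333, 0.51, 0.283], [0.459, 0.363, 0.309], [0.527, 0.181, 0.304], [0.529, -0.011, 0.27]]
n 24 shift [-0.1, -0.45, -1.32] turn [0.23, 0.71, -0.22]
path [[0.344, 0.501, 0.286], [0.472, 0.339, 0.31], [0.534, 0.14, 0.299], [0.517, -0.064, 0.256]]
```

drive_tool(
  motion=[
    [[-0.08,-0.36,-1],[0.19,0.57,-0.18],-1],
    [[-0.08,-0.36,-1],[0.19,0.57,-0.18],-1],
    [[-0.08,-0.36,-1],[0.19,0.57,-0.18],-1],
    [[-0.08,-0.36,-1],[0.19,0.57,-0.18],-1],
    [[-0.08,-0.36,-1],[0.19,0.57,-0.18],-1],
    [[-0.08,-0.36,-1],[0.19,0.57,-0.18],-1],
    [[-0.08,-0.36,-1],[0.19,0.57,-0.18],-1],
    [[-0.08,-0.36,-1],[0.19,0.57,-0.18],-1],
    [[-0.08,-0.36,-1],[0.19,0.57,-0.18],-1],
    [[-0.08,-0.36,-1],[0.19,0.57,-0.18],-1],
    [[-0.08,-0.36,-1],[0.19,0.57,-0.18],-1],
    [[-0.08,-0.36,-1],[0.19,0.57,-0.18],-1],
  ],
)

```text
time: 1.3
tool_pos: [0.4135, 0.4163, 0.3048]
tool_rot: [0.754, -0.564, -0.248, 0.228]
contact_force: [-0.2, 1.2, -0.2]
gripper_width: 1.0
```

drive_tool(
  motion=[
    [[-0.08,-0.36,-1],[0.19,0.57,-0.18],-1],
    [[-0.08,-0.36,-1],[0.19,0.57,-0.18],-1],
    [[-0.08,-0.36,-1],[0.19,0.57,-0.18],-1],
    [[-0.08,-0.36,-1],[0.19,0.57,-0.18],-1],
    [[-0.08,-0.36,-1],[0.19,0.57,-0.18],-1],
    [[-0.08,-0.36,-1],[0.19,0.57,-0.18],-1],
    [[-0.08,-0.36,-1],[0.19,0.57,-0.18],-1],
    [[-0.08,-0.36,-1],[0.19,0.57,-0.18],-1],
    [[-0.08,-0.36,-1],[0.19,0.57,-0.18],-1],
    [[-0.08,-0.36,-1],[0.19,0.57,-0.18],-1],
    [[0,0,0],[0,0,0],-0.5],
    [[0,0,0],[0,0,0],-0.5],
  ],
)

```text
time: 2.5
tool_pos: [0.508, 0.1716, 0.3023]
tool_rot: [0.851, -0.518, -0.079, 0.043]
contact_force: [0.3, 1.0, 0.4]
gripper_width: 0.751
```

Run:
```python
from h import *
p,Q=now()
T=toolR(-Y,-Z); plan(p,Q,seat(14,4.5,60),T,11)
```

```text
t 2.5 pos [0.508  0.1716 0.3023] q [-0.06 -0.25  1.83  0.48  1.58 -0.24] F [0.3 1.  0.4] w 0.751
n 11 shift [0.09, 0.32, -0.79] turn [0.13, 0.4, -0.13]
path [[0.519, 0.145, 0.27], [0.528, 0.119, 0.238], [0.534, 0.093, 0.204], [0.538, 0.068, 0.17], [0.54, 0.043, 0.135]]
```

Run:
```python
from h import *
p,Q=now()
T=toolR(-Y,-Z); plan(p,Q,seat(14,4.5,130),T,10)
print((( np.array([.534,.093,.204])-SEAT)@M).round(3))
```

```text
t 2.5 pos [0.508  0.1716 0.3023] q [-0.06 -0.25  1.83  0.48  1.58 -0.24] F [0.3 1.  0.4] w 0.751
n 10 shift [0.08, 0.07, -0.89] turn [0.14, 0.44, -0.14]
path [[0.519, 0.135, 0.279], [0.527, 0.099, 0.255], [0.531, 0.062, 0.229], [0.532, 0.027, 0.202], [0.53, -0.008, 0.175]]
[0.112 0.025 0.097]
```

drive_tool(
  motion=[
    [[0.08,0.07,-0.89],[0.14,0.44,-0.14],-0.6],
    [[0.08,0.07,-0.89],[0.14,0.44,-0.14],-0.6],
    [[0.08,0.07,-0.89],[0.14,0.44,-0.14],-0.6],
    [[0.08,0.07,-0.89],[0.14,0.44,-0.14],-0.6],
    [[0.08,0.07,-0.89],[0.14,0.44,-0.14],-0.6],
    [[0.08,0.07,-0.89],[0.14,0.44,-0.14],-0.6],
    [[0.08,0.07,-0.89],[0.14,0.44,-0.14],-0.6],
    [[0.08,0.07,-0.89],[0.14,0.44,-0.14],-0.6],
    [[0.08,0.07,-0.89],[0.14,0.44,-0.14],-0.6],
    [[0.08,0.07,-0.89],[0.14,0.44,-0.14],-0.6],
    [[0,0,0],[0,0,0],-0.6],
    [[0,0,0],[0,0,0],-0.6],
  ],
)

```text
time: 3.7
tool_pos: [0.5317, -0.0084, 0.1756]
tool_rot: [0.881, -0.458, 0.055, -0.103]
contact_force: [-0.0, 0.4, 0.0]
gripper_width: 0.797
```

Run:
```python
from h import *
p,Q=now()
T=toolR(-Y,-Z); plan(p,Q,seat(14,4.5,40),T,4);plan(p,Q,seat(14,4.5,-9),T,6)
```

```text
t 3.7 pos [ 0.5317 -0.0084  0.1756] q [-0.46 -0.1   1.95  0.6   1.48 -0.34] F [-0.   0.4  0. ] w 0.797
n 4 shift [-0.01, 0.91, -0.01] turn [-0.0, 0.0, -0.01]
path [[0.534, 0.004, 0.157], [0.537, 0.017, 0.138], [0.54, 0.029, 0.12], [0.542, 0.042, 0.101]]
n 6 shift [-0.01, 0.93, -0.0] turn [-0.0, 0.0, -0.01]
path [[0.535, 0.005, 0.156], [0.537, 0.018, 0.137], [0.54, 0.03, 0.118], [0.543, 0.043, 0.099], [0.546, 0.056, 0.08], [0.549, 0.069, 0.061]]
```

drive_tool(
  motion=[
    [[0,0.9,0],[0,0,0],-0.6],
    [[0,0.9,0],[0,0,0],-0.6],
    [[0,0.9,0],[0,0,0],-0.6],
    [[0,0.9,0],[0,0,0],-0.6],
    [[0,0.5,0],[0,0,0],-0.6],
    [[0,0.5,0],[0,0,0],-0.6],
    [[0,0.5,0],[0,0,0],-0.6],
    [[0,0.4,0],[0,0,0],-0.6],
    [[0,0,0],[0,0,0],-0.6],
  ],
)

```text
time: 4.6
tool_pos: [0.5489, 0.0681, 0.0617]
tool_rot: [0.881, -0.458, 0.056, -0.102]
contact_force: [-0.0, -0.6, 0.2]
gripper_width: 0.799
```

Run:
```python
from h import *
from plant import manip
p,Q=now(); print(((p-SEAT)@M*1000).round(1))
a=[manip.grab_frame(n)["img"] for n in("top","side")]
c=np.hstack([cv2.resize(a[0][190:290,230:330],(400,400),interpolation=2),cv2.resize(a[1][220:320,270:370],(400,400),interpolation=2)])
cv2.imwrite("pics/g1.png",cv2.convertScaleAbs(c,alpha=1.6))
```

```text
t 4.6 pos [0.5489 0.0681 0.0617] q [-0.31  0.05  2.01  0.65  1.22 -0.36] F [-0.  -0.6  0.2] w 0.799
[13.7  4.3 -7.5]
```

View pics/g1.png

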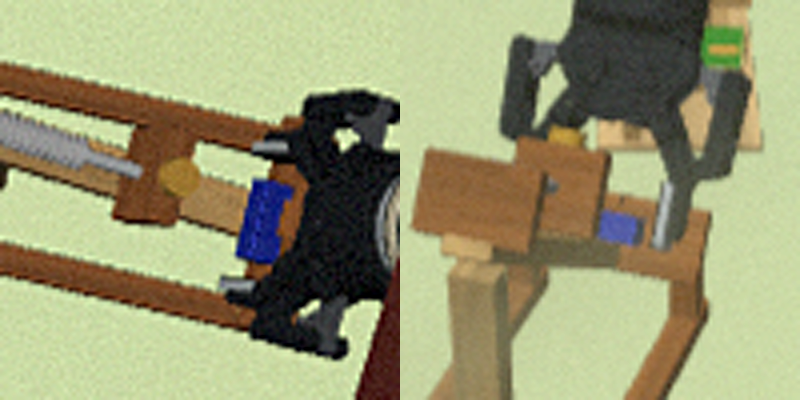

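drive_tool(
  motion=[
    [[0,0,0],[0,0,0],1],
    [[0,0,0],[0,0,0],1],
    [[0,0,0],[0,0,0],1],
    [[0,0,0],[0,0,0],1],
    [[0,0,0],[0,0,0],1],
    [[0,0,0],[0,0,0],1],
    [[0,0,0.26],[0,0,0],1],
    [[0,0,0.28],[0,0,0],1],
    [[0,0,0],[0,0,0],1],
  ],
)

```text
time: 5.6
tool_pos: [0.5531, 0.0775, 0.0716]
tool_rot: [0.881, -0.459, 0.054, -0.104]
contact_force: [-0.1, -5.2, 5.0]
gripper_width: 0.5
```

Run:
```python
from h import *
p,Q=now(); print(((p-SEAT)@M*1000).round(1))
```

```text
t 5.6 pos [0.5531 0.0775 0.0716] q [-0.29  0.04  2.    0.65  1.22 -0.33] F [-0.1 -5.2  5. ] w 0.5
[27.5  2.4 -5.1]
```

drive_tool(
  motion=[
    [[0,-0.3,0],[0,0,0],1],
    [[0,-0.6,0],[0,0,0],1],
    [[0,-0.9,0],[0,0,0],1],
    [[0,-0.9,0],[0,0,0],1],
    [[0,-0.9,0],[0,0,0],1],
    [[0,-0.9,0],[0,0,0],1],
    [[0,-0.9,0],[0,0,0],1],
    [[0,-0.9,0],[0,0,0],1],
    [[0,-0.9,0],[0,0,0],1],
    [[0,-0.9,0],[0,0,0],1],
    [[0,0,0],[0,0,0],1],
  ],
)

```text
time: 6.7
tool_pos: [0.5266, -0.0368, 0.2399]
tool_rot: [0.88, -0.459, 0.053, -0.105]
contact_force: [0.6, -1.0, -0.1]
gripper_width: 0.5
```

Run:
```python
from h import *
p,Q=now()
T=toolR(np.array([0,1.,0]),np.array([0,0,-1.]))
plan(p,Q,np.array([.478,.383,.20]),T,24)
```

```text
t 6.7 pos [ 0.5266 -0.0368  0.2399] q [-0.52 -0.16  1.89  0.58  1.6  -0.32] F [ 0.6 -1.  -0.1] w 0.5
n 24 shift [0.38, 0.32, 0.64] turn [-0.2, -0.83, 0.26]
path [[0.588, 0.067, 0.253], [0.599, 0.188, 0.254], [0.559, 0.301, 0.237], [0.478, 0.383, 0.2]]
```

drive_tool(
  motion=[
    [[0.38,0.3,0.64],[-0.2,-0.83,0.26],1],
    [[0.38,0.3,0.64],[-0.2,-0.83,0.26],1],
    [[0.38,0.3,0.64],[-0.2,-0.83,0.26],1],
    [[0.38,0.3,0.64],[-0.2,-0.83,0.26],1],
    [[0.38,0.3,0.64],[-0.2,-0.83,0.26],1],
    [[0.38,0.3,0.64],[-0.2,-0.83,0.26],1],
    [[0.38,0.3,0.64],[-0.2,-0.83,0.26],1],
    [[0.38,0.3,0.64],[-0.2,-0.83,0.26],1],
    [[0.38,0.3,0.64],[-0.2,-0.83,0.26],1],
    [[0.38,0.3,0.64],[-0.2,-0.83,0.26],1],
    [[0.38,0.3,0.64],[-0.2,-0.83,0.26],1],
    [[0.38,0.3,0.64],[-0.2,-0.83,0.26],1],
  ],
)

```text
time: 7.9
tool_pos: [0.5974, 0.1863, 0.2556]
tool_rot: [0.776, -0.534, -0.25, 0.223]
contact_force: [1.3, -0.8, -0.0]
gripper_width: 0.502
```

drive_tool(
  motion=[
    [[0.38,0.3,0.64],[-0.2,-0.83,0.26],1],
    [[0.38,0.3,0.64],[-0.2,-0.83,0.26],1],
    [[0.38,0.3,0.64],[-0.2,-0.83,0.26],1],
    [[0.38,0.3,0.64],[-0.2,-0.83,0.26],1],
    [[0.38,0.3,0.64],[-0.2,-0.83,0.26],1],
    [[0.38,0.3,0.64],[-0.2,-0.83,0.26],1],
    [[0.38,0.3,0.64],[-0.2,-0.83,0.26],1],
    [[0.38,0.3,0.64],[-0.2,-0.83,0.26],1],
    [[0.38,0.3,0.64],[-0.2,-0.83,0.26],1],
    [[0.38,0.3,0.64],[-0.2,-0.83,0.26],1],
    [[0.38,0.3,0.64],[-0.2,-0.83,0.26],1],
    [[0,0,0],[0,0,0],1],
  ],
)

```text
time: 9.1
tool_pos: [0.4913, 0.3703, 0.2166]
tool_rot: [0.533, -0.501, -0.482, 0.481]
contact_force: [0.3, -0.5, -0.5]
gripper_width: 0.499
```

Run:
```python
from h import *
p,Q=now()
T=toolR(np.array([0,1.,0]),np.array([0,0,-1.]))
plan(p,Q,np.array([.478,.383,.02]),T,11)
from plant import manip
a=[manip.grab_frame(n)["img"] for n in("top","side")]
c=np.hstack([cv2.resize(a[0][210:330,90:210],(400,400),interpolation=2),cv2.resize(a[1][280:480,230:430],(400,400),interpolation=2)])
cv2.imwrite("pics/g2.png",cv2.convertScaleAbs(c,alpha=1.6))
```

```text
t 9.1 pos [0.4913 0.3703 0.2166] q [ 0.5   0.04  1.65  0.04  1.46 -1.  ] F [ 0.3 -0.5 -0.5] w 0.499
n 11 shift [0.03, 0.72, 0.04] turn [-0.03, -0.07, 0.03]
path [[0.488, 0.373, 0.181], [0.486, 0.376, 0.145], [0.483, 0.378, 0.109], [0.481, 0.38, 0.074], [0.479, 0.382, 0.038]]
```

View pics/g2.png

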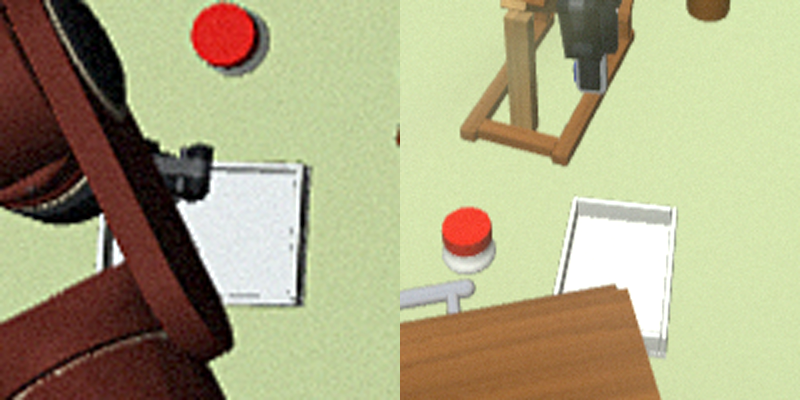

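drive_tool(
  motion=[
    [[0.03,0.8,0.04],[-0.03,-0.07,0.03],1],
    [[0.03,0.8,0.04],[-0.03,-0.07,0.03],1],
    [[0.03,0.8,0.04],[-0.03,-0.07,0.03],1],
    [[0.03,0.8,0.04],[-0.03,-0.07,0.03],1],
    [[0.03,0.8,0.04],[-0.03,-0.07,0.03],1],
    [[0.03,0.8,0.04],[-0.03,-0.07,0.03],1],
    [[0.03,0.8,0.04],[-0.03,-0.07,0.03],1],
    [[0.03,0.8,0.04],[-0.03,-0.07,0.03],1],
    [[0.03,0.8,0.04],[-0.03,-0.07,0.03],1],
    [[0.03,0.5,0.04],[-0.03,-0.07,0.03],1],
    [[0.03,0.4,0.04],[-0.03,-0.07,0.03],1],
    [[0,0,0],[0,0,0],1],
  ],
)

```text
time: 10.4
tool_pos: [0.4806, 0.3816, 0.0156]
tool_rot: [0.503, -0.501, -0.499, 0.496]
contact_force: [0.5, -0.6, -0.4]
gripper_width: 0.502
```

drive_tool(
  motion=[
    [[0,0.15,0],[0,0,0],1],
    [[0,0.15,0],[0,0,0],1],
    [[0,0.1,0],[0,0,0],1],
    [[0,0,0],[0,0,0],1],
  ],
)

```text
time: 10.8
tool_pos: [0.4812, 0.3824, 0.007]
tool_rot: [0.503, -0.501, -0.5, 0.496]
contact_force: [-0.3, 0.5, 0.1]
gripper_width: 0.501
```

drive_tool(
  motion=[
    [[0,0,0],[0,0,0],0],
    [[0,0,0],[0,0,0],-0.2],
    [[0,0,0],[0,0,0],-0.4],
    [[0,0,0],[0,0,0],-0.4],
    [[0,-0.2,0],[0,0,0],-0.4],
    [[0,-0.5,0],[0,0,0],-0.4],
    [[0,-0.9,0],[0,0,0],-0.4],
    [[0,-0.9,0],[0,0,0],-0.4],
    [[0,-1,0],[0,0,0],-0.4],
    [[0,-1,0],[0,0,0],-0.6],
    [[0,-1,0],[0,0,0],-0.6],
    [[0,-1,0],[0,0,0],-0.6],
  ],
)

```text
time: 12.0
tool_pos: [0.4809, 0.3816, 0.172]
tool_rot: [0.503, -0.501, -0.501, 0.495]
contact_force: [0.1, -0.2, -0.5]
gripper_width: 0.796
```

drive_tool(
  motion=[
    [[0,-1,0],[0,0,0],-0.8],
    [[0,-1,0],[0,0,0],-0.8],
    [[0,-1,0],[0,0,0],-0.8],
    [[0,-1,0],[0,0,0],-0.8],
    [[0,0,0],[0,0,0],-0.8],
  ],
)

```text
time: 12.5
tool_pos: [0.4823, 0.3819, 0.2761]
tool_rot: [-0.502, 0.502, 0.503, -0.492]
contact_force: [-0.2, 0.6, -0.5]
gripper_width: 0.897
```

Run:
```python
from h import *
from plant import manip
p,Q=now()
for n in("top","side"):
    f=manip.grab_frame(n);P=cloud(f);hsv=cv2.cvtColor(f["img"],cv2.COLOR_BGR2HSV)
    m=(hsv[...,0]>108)&(hsv[...,0]<135)&(hsv[...,1]>120)&(abs(P[...,0]-.478)<.06)&(abs(P[...,1]-.383)<.08)&(P[...,2]<.06)
    q=P[m]; print(n,len(q),q.mean(0).round(3) if len(q) else 0,np.percentile(q,[5,95],axis=0).round(3).tolist() if len(q) else 0)
T=toolR(np.array([np.sin(np.radians(2.5)),-np.cos(np.radians(2.5)),0]),np.array([0,0,-1.]))
r=np.radians(2.5);g=np.array([.5307,-.1983,0])+.005*np.array([np.cos(r),np.sin(r),0])
plan(p,Q,np.array([.52,.10,.32]),R.from_euler('z',-90,degrees=True).as_matrix()@Q,20)
plan(p,Q,np.r_[g[:2],.20],T,36)
```

```text
t 12.5 pos [0.4823 0.3819 0.2761] q [ 0.55 -0.    1.6   0.    1.53 -1.01] F [-0.2  0.6 -0.5] w 0.897
top 140 [0.487 0.382 0.021] [[0.48, 0.362, 0.016], [0.494, 0.402, 0.025]]
side 202 [0.488 0.384 0.022] [[0.48, 0.365, 0.02], [0.495, 0.402, 0.024]]
n 20 shift [-0.4, -0.09, -0.49] turn [-0.01, 0.9, 0.01]
path [[0.534, 0.323, 0.287], [0.56, 0.249, 0.298], [0.555, 0.17, 0.309], [0.52, 0.1, 0.32]]
n 36 shift [0.03, 0.09, -1.0] turn [-0.01, 0.98, 0.01]
path [[0.691, 0.313, 0.259], [0.792, 0.118, 0.24], [0.728, -0.092, 0.22], [0.536, -0.198, 0.2]]
```

drive_tool(
  motion=[
    [[-0.4,-0.09,-0.49],[0,0.9,0],-0.9],
    [[-0.4,-0.09,-0.49],[0,0.9,0],-0.9],
    [[-0.4,-0.09,-0.49],[0,0.9,0],-0.9],
    [[-0.4,-0.09,-0.49],[0,0.9,0],-0.9],
    [[-0.4,-0.09,-0.49],[0,0.9,0],-0.9],
    [[-0.4,-0.09,-0.49],[0,0.9,0],-0.9],
    [[-0.4,-0.09,-0.49],[0,0.9,0],-0.9],
    [[-0.4,-0.09,-0.49],[0,0.9,0],-0.9],
    [[-0.4,-0.09,-0.49],[0,0.9,0],-0.9],
    [[-0.4,-0.09,-0.49],[0,0.9,0],-0.9],
    [[-0.4,-0.09,-0.49],[0,0.9,0],-0.9],
    [[-0.4,-0.09,-0.49],[0,0.9,0],-0.9],
  ],
)

```text
time: 13.8
tool_pos: [0.5585, 0.2148, 0.2936]
tool_rot: [0.676, -0.672, -0.215, 0.214]
contact_force: [1.0, -0.6, 0.8]
gripper_width: 0.949
```

drive_tool(
  motion=[
    [[-0.4,-0.09,-0.49],[0,0.9,0],-0.9],
    [[-0.4,-0.09,-0.49],[0,0.9,0],-0.9],
    [[-0.4,-0.09,-0.49],[0,0.9,0],-0.9],
    [[-0.4,-0.09,-0.49],[0,0.9,0],-0.9],
    [[-0.4,-0.09,-0.49],[0,0.9,0],-0.9],
    [[-0.4,-0.09,-0.49],[0,0.9,0],-0.9],
    [[-0.4,-0.09,-0.49],[0,0.9,0],-0.9],
    [[-0.4,-0.09,-0.49],[0,0.9,0],-0.9],
    [[0,0,0],[0,0,0],-0.9],
  ],
)

```text
time: 14.7
tool_pos: [0.5167, 0.0972, 0.3117]
tool_rot: [0.709, -0.705, 0.003, -0.004]
contact_force: [0.4, 0.4, 0.1]
gripper_width: 0.949
```

Run:
```python
from h import *
p,Q=now()
r=np.radians(2.5);T=toolR(np.array([np.sin(r),-np.cos(r),0]),np.array([0,0,-1.]))
g=np.array([.5307,-.1983,0])+.005*np.array([np.cos(r),np.sin(r),0])
plan(p,Q,np.r_[g[:2],.20],T,22)
```

```text
t 14.7 pos [0.5167 0.0972 0.3117] q [ 0.04 -0.22  1.74  0.01  1.62  0.05] F [0.4 0.4 0.1] w 0.949
n 22 shift [0.43, 0.2, -0.41] turn [-0.0, 0.79, -0.0]
path [[0.561, 0.039, 0.286], [0.584, -0.032, 0.261], [0.581, -0.106, 0.235], [0.553, -0.174, 0.21]]
```

drive_tool(
  motion=[
    [[0.43,0.2,-0.41],[0,0.79,0],-0.9],
    [[0.43,0.2,-0.41],[0,0.79,0],-0.9],
    [[0.43,0.2,-0.41],[0,0.79,0],-0.9],
    [[0.43,0.2,-0.41],[0,0.79,0],-0.9],
    [[0.43,0.2,-0.41],[0,0.79,0],-0.9],
    [[0.43,0.2,-0.41],[0,0.79,0],-0.9],
    [[0.43,0.2,-0.41],[0,0.79,0],-0.9],
    [[0.43,0.2,-0.41],[0,0.79,0],-0.9],
    [[0.43,0.2,-0.41],[0,0.79,0],-0.9],
    [[0.43,0.2,-0.41],[0,0.79,0],-0.9],
    [[0.43,0.2,-0.41],[0,0.79,0],-0.9],
    [[0.43,0.2,-0.41],[0,0.79,0],-0.9],
  ],
)

```text
time: 15.9
tool_pos: [0.5886, -0.0594, 0.2502]
tool_rot: [0.648, -0.644, 0.288, -0.286]
contact_force: [-0.6, -0.0, -0.7]
gripper_width: 0.947
```

drive_tool(
  motion=[
    [[0.43,0.2,-0.41],[0,0.79,0],-0.9],
    [[0.43,0.2,-0.41],[0,0.79,0],-0.9],
    [[0.43,0.2,-0.41],[0,0.79,0],-0.9],
    [[0.43,0.2,-0.41],[0,0.79,0],-0.9],
    [[0.43,0.2,-0.41],[0,0.79,0],-0.9],
    [[0.43,0.2,-0.41],[0,0.79,0],-0.9],
    [[0.43,0.2,-0.41],[0,0.79,0],-0.9],
    [[0.43,0.2,-0.41],[0,0.79,0],-0.9],
    [[0.43,0.2,-0.41],[0,0.79,0],-0.9],
    [[0.43,0.2,-0.41],[0,0.79,0],-0.9],
    [[0,0,0],[0,0,0],-0.9],
  ],
)

```text
time: 17.0
tool_pos: [0.5394, -0.1968, 0.1988]
tool_rot: [0.513, -0.509, 0.491, -0.486]
contact_force: [-0.2, 0.8, -0.8]
gripper_width: 0.953
```

Run:
```python
from h import *
p,Q=now()
r=np.radians(2.5);T=toolR(np.array([np.sin(r),-np.cos(r),0]),np.array([0,0,-1.]))
g=np.array([.5307,-.1983,0])+.005*np.array([np.cos(r),np.sin(r),0])
plan(p,Q,np.r_[g[:2],.070],T,8)
plan(p,Q,np.r_[g[:2],.018],T,8)
```

```text
t 17.0 pos [ 0.5394 -0.1968  0.1988] q [-0.48 -0.04  1.76  0.01  1.43  1.04] F [-0.2  0.8 -0.8] w 0.953
n 8 shift [0.01, 0.64, -0.02] turn [0.0, 0.0, -0.01]
path [[0.538, -0.197, 0.167], [0.538, -0.197, 0.134], [0.537, -0.198, 0.102], [0.536, -0.198, 0.07]]
n 8 shift [0.01, 0.9, -0.02] turn [0.0, 0.0, -0.01]
path [[0.538, -0.197, 0.154], [0.538, -0.197, 0.108], [0.537, -0.198, 0.063], [0.536, -0.198, 0.018]]
```

drive_tool(
  motion=[
    [[0.01,0.9,-0.02],[0,0,0],-0.9],
    [[0.01,0.9,-0.02],[0,0,0],-0.9],
    [[0.01,0.9,-0.02],[0,0,0],-0.9],
    [[0.01,0.9,-0.02],[0,0,0],-0.9],
    [[0.01,0.9,-0.02],[0,0,0],-0.9],
    [[0.01,0.9,-0.02],[0,0,0],-0.9],
    [[0.01,0.9,-0.02],[0,0,0],-0.9],
    [[0.01,0.5,0],[0,0,0],-0.9],
    [[0.01,0.4,0],[0,0,0],-0.9],
    [[0,0,0],[0,0,0],-0.9],
  ],
)

```text
time: 18.0
tool_pos: [0.5372, -0.1972, 0.0198]
tool_rot: [0.513, -0.509, 0.49, -0.487]
contact_force: [0.2, 0.5, -0.7]
gripper_width: 0.95
```

Run:
```python
from h import *
from plant import manip
p,Q=now()
a=[manip.grab_frame(n)["img"] for n in("top","side")]
c=np.hstack([cv2.resize(a[0][200:300,370:500],(520,400),interpolation=2)[:,:400],cv2.resize(a[1][180:280,290:390],(400,400),interpolation=2)])
cv2.imwrite("pics/g3.png",cv2.convertScaleAbs(c,alpha=1.6))
```

```text
t 18.0 pos [ 0.5372 -0.1972  0.0198] q [-0.49  0.16  1.88  0.01  1.11  1.04] F [ 0.2  0.5 -0.7] w 0.95
```

View pics/g3.png

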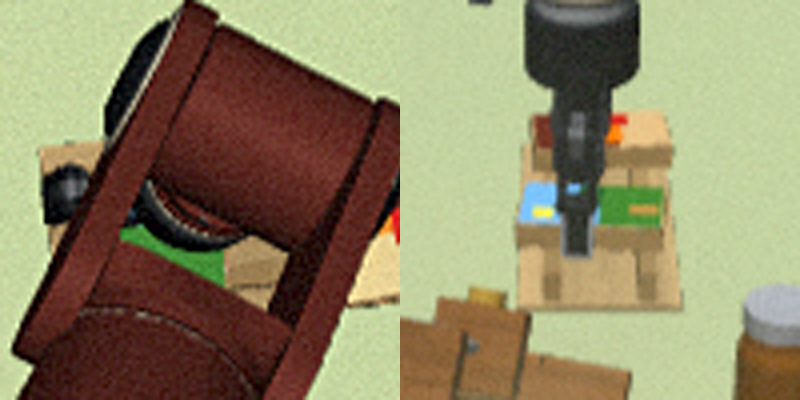

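drive_tool(
  motion=[
    [[0,0.12,0],[0,0,0],0],
    [[0,0,0],[0,0,0],1],
    [[0,0,0],[0,0,0],1],
    [[0,0,0],[0,0,0],1],
    [[0,0,0],[0,0,0],1],
    [[0,0,0],[0,0,0],1],
    [[0,-0.3,0],[0,0,0],1],
    [[0,-0.6,0],[0,0,0],1],
    [[0,-0.8,0],[0,0,0],1],
    [[0,-0.8,0],[0,0,0],1],
    [[0,-0.8,0],[0,0,0],1],
    [[0,-0.8,0],[0,0,0],1],
  ],
)

```text
time: 19.3
tool_pos: [0.5374, -0.1985, 0.1223]
tool_rot: [0.513, -0.509, 0.489, -0.488]
contact_force: [0.0, -0.1, -1.4]
gripper_width: 0.69
```

drive_tool(
  motion=[
    [[0,-0.8,0],[0,0,0],1],
    [[0,-0.8,0],[0,0,0],1],
    [[0,-0.8,0],[0,0,0],1],
    [[0,0,0],[0,0,0],1],
  ],
)

```text
time: 19.7
tool_pos: [0.5391, -0.1999, 0.1852]
tool_rot: [0.514, -0.508, 0.487, -0.49]
contact_force: [0.2, -0.1, 0.0]
gripper_width: 0.69
```

Run:
```python
from h import *
from plant import manip
p,Q=now()
for n in("side","top"):
    f=manip.grab_frame(n);P=cloud(f);hsv=cv2.cvtColor(f["img"],cv2.COLOR_BGR2HSV);H,S=hsv[...,0],hsv[...,1]
    for nm,h in(("green",(40,85)),("sky",(90,118))):
        m=(H>h[0])&(H<h[1])&(S>100)&(np.linalg.norm(P-p,axis=-1)<.1)
        q=P[m]
        if len(q)>20:
            c=np.median(q,0);q=q[np.linalg.norm(q-c,axis=1)<.05]
            L=(q-p)@Q*1000;print(n,nm,len(q),"in tool frame, pct",np.percentile(L,[3,50,97],axis=0).round(1).tolist())
T=toolR(-Y,-Z)
for z in(100,):
    plan(p,Q,seat(50,0,140),T,24)
```

```text
t 19.7 pos [ 0.5391 -0.1999  0.1852] q [-0.49 -0.04  1.78  0.01  1.39  1.04] F [ 0.2 -0.1  0. ] w 0.69
side green 115 in tool frame, pct [[-28.7, -32.8, -53.2], [-2.4, -31.0, -29.7], [21.8, -29.5, -12.4]]
side sky 55 in tool frame, pct [[-25.9, -32.0, -10.4], [-0.3, -30.7, 29.4], [21.9, -28.7, 39.7]]
top green 427 in tool frame, pct [[-27.7, -30.5, -54.6], [-1.0, -26.0, -35.8], [24.6, -21.4, -16.9]]
n 24 shift [-0.3, 0.06, 0.23] turn [0.25, -0.59, 0.19]
path [[0.566, -0.149, 0.18], [0.576, -0.092, 0.183], [0.567, -0.036, 0.191], [0.54, 0.014, 0.203]]
```

Run:
```python
from h import *
p,Q=now()
T=toolR(-Y,-Z)
plan(p,Q,seat(28,0,130),T,23)
```

```text
t 19.8 pos [ 0.5374 -0.1989  0.1811] q [-0.49 -0.04  1.79  0.01  1.39  1.04] F [-0.2  0.6 -1.3] w 0.691
n 23 shift [-0.29, 0.09, 0.22] turn [0.26, -0.62, 0.19]
path [[0.559, -0.158, 0.173], [0.569, -0.113, 0.171], [0.567, -0.066, 0.173], [0.552, -0.022, 0.179]]
```

drive_tool(
  motion=[
    [[-0.29,0.09,0.22],[0.26,-0.62,0.19],1],
    [[-0.29,0.09,0.22],[0.26,-0.62,0.19],1],
    [[-0.29,0.09,0.22],[0.26,-0.62,0.19],1],
    [[-0.29,0.09,0.22],[0.26,-0.62,0.19],1],
    [[-0.29,0.09,0.22],[0.26,-0.62,0.19],1],
    [[-0.29,0.09,0.22],[0.26,-0.62,0.19],1],
    [[-0.29,0.09,0.22],[0.26,-0.62,0.19],1],
    [[-0.29,0.09,0.22],[0.26,-0.62,0.19],1],
    [[-0.29,0.09,0.22],[0.26,-0.62,0.19],1],
    [[-0.29,0.09,0.22],[0.26,-0.62,0.19],1],
    [[-0.29,0.09,0.22],[0.26,-0.62,0.19],1],
    [[-0.29,0.09,0.22],[0.26,-0.62,0.19],1],
  ],
)

```text
time: 21.0
tool_pos: [0.5701, -0.0937, 0.1672]
tool_rot: [0.75, -0.514, 0.279, -0.307]
contact_force: [0.7, 0.1, -0.4]
gripper_width: 0.692
```

drive_tool(
  motion=[
    [[-0.29,0.09,0.22],[0.26,-0.62,0.19],1],
    [[-0.29,0.09,0.22],[0.26,-0.62,0.19],1],
    [[-0.29,0.09,0.22],[0.26,-0.62,0.19],1],
    [[-0.29,0.09,0.22],[0.26,-0.62,0.19],1],
    [[-0.29,0.09,0.22],[0.26,-0.62,0.19],1],
    [[-0.29,0.09,0.22],[0.26,-0.62,0.19],1],
    [[-0.29,0.09,0.22],[0.26,-0.62,0.19],1],
    [[-0.29,0.09,0.22],[0.26,-0.62,0.19],1],
    [[-0.29,0.09,0.22],[0.26,-0.62,0.19],1],
    [[-0.29,0.09,0.22],[0.26,-0.62,0.19],1],
    [[-0.29,0.09,0.22],[0.26,-0.62,0.19],1],
    [[0,0,0],[0,0,0],1],
  ],
)

```text
time: 22.2
tool_pos: [0.5388, 0.0021, 0.177]
tool_rot: [0.88, -0.459, 0.054, -0.108]
contact_force: [-1.0, 0.2, -2.3]
gripper_width: 0.693
```

```bash
cat >> h.py <<'E'
def look(zmax=.16):
    """panel colour points in tool and seat frames"""
    from plant import manip
    p,Q=now();print("tcp in seat",((p-SEAT)@M*1000).round(1),"tilt rv(seat,deg)",np.degrees(R.from_matrix(toolR(-Y,-Z).T@Q).as_rotvec()).round(1))
    for n,tz in(("side",.0013),("top",.0002)):
        f=manip.grab_frame(n);P=cloud(f)-[0,0,tz];hsv=cv2.cvtColor(f["img"],cv2.COLOR_BGR2HSV);H,S=hsv[...,0],hsv[...,1]
        q0=P[(H>15)&(H<118)&(S>100)&(np.linalg.norm(P-p,axis=-1)<.1)]
        for nm,h in(("green",(40,85)),("sky",(88,118))):
            m=(H>h[0])&(H<h[1])&(S>100)&(np.linalg.norm(P-p,axis=-1)<.1)
            q=P[m]
            if len(q)>12:
                c=np.median(q,0);q=q[np.linalg.norm(q-c,axis=1)<.05]
                L=(q-SEAT)@M*1000;print(n,nm,len(q),"seat pct",np.percentile(L,[3,50,97],axis=0).round(1).tolist(),"z-slope",np.polyfit(L[:,0],L[:,2],1).round(3))
        yield f
E
python3 - <<'E'
from h import *
list(look())
p,Q=now();plan(p,Q,seat(28,0,18),toolR(-Y,-Z),8)
E
```

```text
t 22.2 pos [0.5388 0.0021 0.177 ] q [-0.44 -0.1   1.95  0.6   1.46 -0.32] F [-1.   0.2 -2.3] w 0.693
tcp in seat [ 25.3  -1.3 125.2] tilt rv(seat,deg) [-0.   0.1 -0.4]
top green 162 seat pct [[4.6, -34.1, 150.4], [16.1, -13.2, 154.5], [34.7, 5.1, 196.2]] z-slope [  0.733 144.56 ]
top sky 503 seat pct [[17.3, -29.3, 149.3], [39.9, -1.3, 153.6], [64.1, 25.2, 178.5]] z-slope [-1.60000e-02  1.55375e+02]
t 22.3 pos [0.5397 0.0016 0.1779] q [-0.44 -0.1   1.95  0.6   1.46 -0.32] F [ 0.  -0.  -0.3] w 0.691
n 8 shift [-0.01, 0.54, 0.01] turn [0.0, -0.0, 0.01]
path [[0.543, 0.017, 0.156], [0.546, 0.033, 0.134], [0.549, 0.049, 0.113], [0.552, 0.064, 0.091]]
```

drive_tool(
  motion=[
    [[-0.02,0.6,0.01],[0,0,0.01],1],
    [[-0.01,0.6,0.01],[0,0,0.01],1],
    [[-0.01,0.6,0.01],[0,0,0.01],1],
    [[-0.01,0.6,0.01],[0,0,0.01],1],
    [[-0.01,0.6,0.01],[0,0,0.01],1],
    [[-0.01,0.5,0.01],[0,0,0.01],1],
    [[0,0.5,0],[0,0,0],1],
    [[0,0.3,0],[0,0,0],1],
    [[0,0,0],[0,0,0],1],
  ],
)

```text
time: 23.2
tool_pos: [0.5533, 0.0636, 0.0908]
tool_rot: [0.881, -0.459, 0.054, -0.106]
contact_force: [0.0, 0.6, -0.9]
gripper_width: 0.69
```

Run:
```python
from h import *
f=list(look())
a=[f[1]["img"],f[0]["img"]]
c=np.hstack([cv2.resize(a[0][190:290,220:320],(400,400),interpolation=2),cv2.resize(a[1][220:320,270:370],(400,400),interpolation=2)])
cv2.imwrite("pics/g4.png",cv2.convertScaleAbs(c,alpha=1.6))
```

```text
t 23.2 pos [0.5533 0.0636 0.0908] q [-0.32  0.01  1.99  0.64  1.26 -0.32] F [ 0.   0.6 -0.9] w 0.69
tcp in seat [27.5 -1.  18.3] tilt rv(seat,deg) [-0.   0.1 -0.1]
top green 122 seat pct [[9.8, -36.4, 44.0], [20.0, -13.6, 47.5], [36.1, 2.9, 87.5]] z-slope [ 0.781 34.016]
top sky 455 seat pct [[20.6, -29.4, 42.7], [42.2, -0.8, 47.0], [66.1, 32.3, 80.2]] z-slope [-4.0000e-02  5.1201e+01]
```

View pics/g4.png

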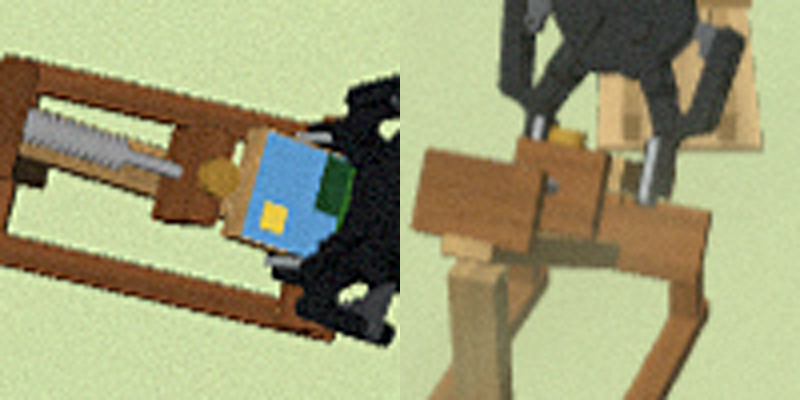

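drive_tool(
  motion=[
    [[0,0,0.2],[0,0,0],1],
    [[0,0,0.2],[0,0,0],1],
    [[0,0,0.2],[0,0,0],1],
    [[0,0,0.2],[0,0,0],1],
    [[0,0,0.2],[0,0,0],1],
    [[0,0,0.2],[0,0,0],1],
    [[0,0,0.2],[0,0,0],1],
    [[0,0,0.2],[0,0,0],1],
    [[0,0,0],[0,0,0],1],
  ],
)

```text
time: 24.2
tool_pos: [0.5617, 0.0928, 0.1144]
tool_rot: [0.879, -0.462, 0.053, -0.107]
contact_force: [-1.1, -10.6, -3.2]
gripper_width: 0.69
```

```bash
cat >> h.py <<'E'
def clampx(f,tz=.0002):
    P=cloud(f)-[0,0,tz];q=(P-SEAT)@M*1000
    m=(abs(q[...,1])<24)&(q[...,2]>44)&(q[...,2]<50)&(q[...,0]>80)&(q[...,0]<140)
    L=q[m];print("clamp top x range",np.percentile(L[:,0],[2,98]).round(1),len(L))
    m=(abs(q[...,1])<24)&(q[...,2]>20)&(q[...,2]<44)&(q[...,0]>90)&(q[...,0]<150)
    if m.sum()>10: h,e=np.histogram(q[m][:,0],np.arange(90,150,2));print("clamp back face x",[(int(a),int(b)) for a,b in zip(e,h) if b>5])
E
python3 - <<'E'
from h import *
f=list(look())
from scipy import ndimage
clampx(f[1]);clampx(f[0],.0013)
clampx(pickle.load(open("top0.pkl","rb")))
E
```

```text
t 24.2 pos [0.5617 0.0928 0.1144] q [-0.26 -0.02  1.98  0.64  1.26 -0.25] F [ -1.1 -10.6  -3.2] w 0.69
tcp in seat [65.9 -2.4 20.2] tilt rv(seat,deg) [-0.4 -0.1 -0.4]
top green 106 seat pct [[51.0, -29.1, 45.1], [59.6, -14.2, 48.7], [75.7, -0.4, 91.8]] z-slope [  1.099 -14.408]
top sky 460 seat pct [[59.6, -30.5, 43.2], [80.6, -2.4, 48.3], [104.5, 26.4, 76.0]] z-slope [-1.9000e-02  5.1491e+01]
clamp top x range [ 80.6 124. ] 292
clamp back face x [(118, 10), (120, 49), (122, 62), (124, 13), (136, 9), (140, 6), (142, 10), (144, 7), (146, 7)]
clamp top x range [ 89.3 126.1] 61
clamp back face x [(118, 20), (120, 69), (122, 78), (124, 9)]
clamp top x range [ 84.2 100.6] 100
clamp back face x [(94, 7), (96, 45), (98, 65), (102, 6), (136, 11), (140, 7), (142, 10), (144, 6), (146, 9)]
```

drive_tool(
  motion=[
    [[-0.05,0,0.14],[0,0,0],1],
    [[-0.05,0,0.14],[0,0,0],1],
    [[0,0,0],[0,0,0],1],
  ],
)

```text
time: 24.6
tool_pos: [0.5618, 0.0981, 0.1182]
tool_rot: [0.879, -0.462, 0.052, -0.109]
contact_force: [3.5, -11.3, -7.0]
gripper_width: 0.69
```

Run:
```python
from h import *
f=list(look())
clampx(f[1]);clampx(f[0],.0013)
```

```text
t 24.6 pos [0.5618 0.0981 0.1182] q [-0.25 -0.03  1.98  0.64  1.26 -0.23] F [  3.5 -11.3  -7. ] w 0.69
tcp in seat [72.4 -1.2 20.4] tilt rv(seat,deg) [-0.4  0.  -0.6]
top green 105 seat pct [[56.8, -31.1, 44.5], [65.8, -12.7, 49.4], [81.8, 1.2, 61.8]] z-slope [0.635 8.094]
top sky 456 seat pct [[66.1, -28.5, 43.8], [87.3, -1.5, 48.1], [110.2, 27.5, 79.8]] z-slope [-0.074 56.828]
clamp top x range [ 81.4 129.8] 333
clamp back face x [(126, 32), (128, 73), (130, 21), (136, 8), (138, 7), (142, 8), (146, 10)]
clamp top x range [103.4 132.6] 59
clamp back face x [(124, 19), (126, 64), (128, 79), (130, 16)]
```

drive_tool(
  motion=[
    [[0,0.2,0],[0,0,0],1],
    [[0,0.2,0],[0,0,0],1],
    [[0,0.2,0],[0,0,0],1],
    [[0,0.2,0],[0,0,0],1],
    [[0,0.2,0],[0,0,0],1],
    [[0,0.1,0],[0,0,0],1],
    [[0,0,0],[0,0,0],1],
  ],
)

```text
time: 25.4
tool_pos: [0.5639, 0.1139, 0.0948]
tool_rot: [0.879, -0.462, 0.053, -0.106]
contact_force: [-2.3, -9.9, -5.8]
gripper_width: 0.693
```

Run:
```python
from h import *
f=list(look())
clampx(f[1]);clampx(f[0],.0013)
a=[f[1]["img"],f[0]["img"]]
c=np.hstack([cv2.resize(a[0][190:290,220:320],(400,400),interpolation=2),cv2.resize(a[1][220:320,270:370],(400,400),interpolation=2)])
cv2.imwrite("pics/g5.png",cv2.convertScaleAbs(c,alpha=1.6))
```

```text
t 25.4 pos [0.5639 0.1139 0.0948] q [-0.22  0.01  1.98  0.65  1.21 -0.24] F [-2.3 -9.9 -5.8] w 0.693
tcp in seat [71.9  0.4 -7.9] tilt rv(seat,deg) [-0.4 -0.  -0.3]
top green 97 seat pct [[57.8, -31.4, 16.6], [66.0, -12.3, 20.7], [82.3, 1.8, 50.4]] z-slope [  0.885 -36.422]
top sky 309 seat pct [[64.7, -25.8, 15.8], [81.9, 5.3, 20.0], [99.8, 39.0, 50.1]] z-slope [ 0.054 17.684]
clamp top x range [114.  130.7] 87
clamp back face x [(90, 8), (92, 10), (94, 12), (98, 6), (124, 8), (126, 45), (128, 68), (130, 8), (136, 9), (140, 6), (142, 7), (144, 6), (146, 12)]
clamp top x range [118.7 130.3] 54
clamp back face x [(124, 19), (126, 95), (128, 59), (130, 9)]
```

View pics/g5.png

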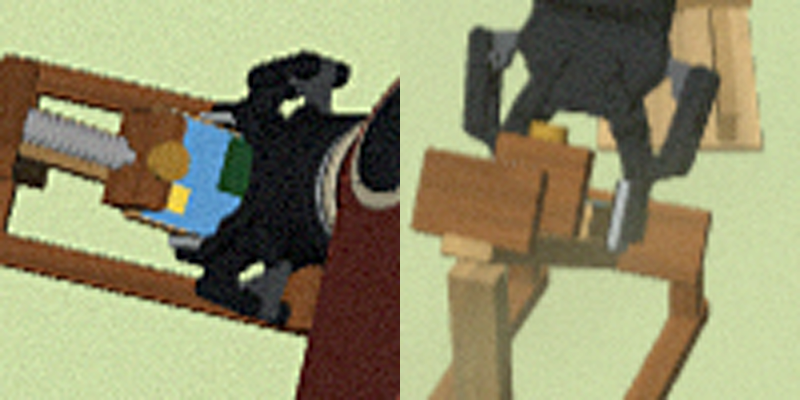

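drive_tool(
  motion=[
    [[0,0.07,0],[0,0,0],1],
    [[0,0,-0.1],[0,0,0],1],
    [[0,0,-0.1],[0,0,0],1],
    [[0,0,-0.1],[0,0,0],1],
    [[0,0,-0.1],[0,0,0],1],
    [[0,0,-0.08],[0,0,0],1],
    [[0,0,0],[0,0,0],1],
  ],
)

```text
time: 26.2
tool_pos: [0.562, 0.1054, 0.087]
tool_rot: [0.879, -0.461, 0.053, -0.107]
contact_force: [-2.2, -10.0, -4.3]
gripper_width: 0.692
```

Run:
```python
from h import *
f=list(look())
clampx(f[1]);clampx(f[0],.0013)
```

```text
t 26.2 pos [0.562  0.1054 0.087 ] q [-0.23  0.02  1.99  0.65  1.21 -0.26] F [ -2.2 -10.   -4.3] w 0.692
tcp in seat [60.3  0.3 -9.3] tilt rv(seat,deg) [-0.3  0.  -0.3]
top green 98 seat pct [[45.1, -26.9, 15.2], [54.1, -11.0, 18.8], [67.5, 2.6, 62.0]] z-slope [  0.935 -29.817]
top sky 318 seat pct [[51.8, -26.9, 14.2], [70.7, 5.3, 19.1], [89.6, 38.2, 61.6]] z-slope [ 0.083 16.019]
clamp top x range [101.2 118.8] 87
clamp back face x [(114, 27), (116, 72), (118, 23), (136, 11), (140, 8), (142, 6), (144, 8), (146, 10)]
clamp top x range [109.8 120. ] 50
clamp back face x [(112, 18), (114, 69), (116, 75), (118, 20)]
```

drive_tool(
  motion=[
    [[0,0.03,-0.06],[0,0,0],1],
    [[0,0.02,-0.06],[0,0,0],1],
    [[0,0,0],[0,0,0],1],
  ],
)

```text
time: 26.6
tool_pos: [0.5618, 0.1044, 0.0852]
tool_rot: [0.88, -0.461, 0.053, -0.106]
contact_force: [-2.5, -7.4, -0.3]
gripper_width: 0.691
```

Run:
```python
from h import *
f=list(look())
clampx(f[1]);clampx(f[0],.0013)
```

```text
t 26.6 pos [0.5618 0.1044 0.0852] q [-0.24  0.03  1.99  0.66  1.2  -0.27] F [-2.5 -7.4 -0.3] w 0.691
tcp in seat [ 58.5   0.2 -10.1] tilt rv(seat,deg) [-0.2 -0.  -0.3]
top green 104 seat pct [[42.0, -39.0, 13.5], [52.0, -12.1, 18.6], [71.0, 1.9, 63.2]] z-slope [  1.025 -32.857]
top sky 305 seat pct [[50.3, -28.8, 12.9], [69.0, 5.2, 17.9], [88.0, 34.9, 59.0]] z-slope [ 0.055 17.102]
clamp top x range [100.5 117.4] 85
clamp back face x [(112, 23), (114, 72), (116, 28), (136, 14), (140, 6), (142, 10), (146, 9)]
clamp top x range [109.9 118.7] 52
clamp back face x [(110, 13), (112, 75), (114, 77), (116, 18)]
```

drive_tool(
  motion=[
    [[0,0,0],[0,0,0],-0.45],
    [[0,0,0],[0,0,0],-0.55],
    [[0,0,0],[0,0,0],-0.65],
    [[0,0,0],[0,0,0],-0.8],
    [[0,0,0],[0,0,0],-0.8],
    [[0,0,0],[0,0,0],-0.8],
  ],
)

```text
time: 27.3
tool_pos: [0.5619, 0.106, 0.0854]
tool_rot: [0.881, -0.459, 0.053, -0.106]
contact_force: [0.4, 0.6, -0.3]
gripper_width: 0.902
```

Run:
```python
from h import *
f=list(look())
clampx(f[1]);clampx(f[0],.0013)
```

```text
t 27.3 pos [0.5619 0.106  0.0854] q [-0.24  0.03  1.99  0.66  1.2  -0.27] F [ 0.4  0.6 -0.3] w 0.902
tcp in seat [ 59.9   0.5 -10.9] tilt rv(seat,deg) [-0.   0.  -0.3]
top green 90 seat pct [[44.7, -39.2, 15.0], [52.9, -12.3, 18.9], [62.0, 1.3, 53.4]] z-slope [  0.641 -13.469]
top sky 308 seat pct [[49.7, -26.5, 12.9], [68.9, 4.8, 18.5], [87.2, 46.8, 46.2]] z-slope [ 0.122 11.53 ]
clamp top x range [101.4 117.5] 95
clamp back face x [(112, 28), (114, 69), (116, 17), (136, 7), (138, 6), (142, 12), (144, 7), (146, 10)]
clamp top x range [108.  117.3] 53
clamp back face x [(110, 10), (112, 68), (114, 81), (116, 23)]
```

Released with zero force. Withdraw straight out along the seat normal, well clear.

drive_tool(
  motion=[
    [[0,-0.2,0],[0,0,0],-0.8],
    [[0,-0.4,0],[0,0,0],-0.8],
    [[0,-0.8,0],[0,0,0],-0.8],
    [[0,-0.9,0],[0,0,0],-0.8],
    [[0,-0.9,0],[0,0,0],-0.8],
    [[0,-0.9,0],[0,0,0],-0.8],
    [[0,-0.9,0],[0,0,0],-0.8],
    [[0,-0.9,0],[0,0,0],-0.8],
    [[0,-0.9,0],[0,0,0],-0.8],
    [[0,-0.9,0],[0,0,0],-0.8],
  ],
)

```text
time: 28.4
tool_pos: [0.535, -0.0021, 0.2447]
tool_rot: [0.88, -0.459, 0.053, -0.107]
contact_force: [0.6, 0.5, -0.8]
gripper_width: 0.902
```

drive_tool(
  motion=[
    [[0,-0.9,-0.9],[0,0,0],-0.8],
    [[0,-0.9,-0.9],[0,0,0],-0.8],
    [[0,-0.9,-0.9],[0,0,0],-0.8],
    [[0,-0.9,-0.9],[0,0,0],-0.8],
    [[0,0,0],[0,0,0],-0.8],
  ],
)

```text
time: 28.9
tool_pos: [0.5055, -0.1264, 0.2669]
tool_rot: [0.88, -0.46, 0.054, -0.109]
contact_force: [-0.4, 0.5, 0.3]
gripper_width: 0.902
```

Run:
```python
from h import *
from plant import manip
now()
f=manip.grab_frame("top");g=manip.grab_frame("side");clampx(f);clampx(g,.0013)
q=(cloud(f)-[0,0,.0002]-SEAT)@M*1000
hsv=cv2.cvtColor(f["img"],cv2.COLOR_BGR2HSV);H,S=hsv[...,0],hsv[...,1]
m=(H>20)&(H<118)&(S>90)&(q[...,0]>-5)&(q[...,0]<105)&(abs(q[...,1])<40)&(q[...,2]>5)&(q[...,2]<35)
L=q[m];print(len(L),np.percentile(L,[1,50,99],axis=0).round(1).tolist())
L=L[abs(L[:,2]-np.median(L[:,2]))<4]
A=np.c_[L[:,:2],np.ones(len(L))];k=np.linalg.lstsq(A,L[:,2],rcond=None)[0];print("tilt deg",np.degrees(k[:2]).round(1),"z face at centre",(k@[50,0,1]).round(1))
# edge-on rect in the panel's plane
r=cv2.minAreaRect(L[:,:2].astype(np.float32));print(r)
a=[f["img"],g["img"]]
c=np.hstack([cv2.resize(a[0][190:290,220:320],(400,400),interpolation=2),cv2.resize(a[1][220:320,270:370],(400,400),interpolation=2)])
cv2.imwrite("pics/g6.png",cv2.convertScaleAbs(c,alpha=1.6))
```

```text
t 28.9 pos [ 0.5055 -0.1264  0.2669] q [-0.68 -0.13  1.82  0.55  1.71 -0.43] F [-0.4  0.5  0.3] w 0.902
clamp top x range [100.6 117.4] 81
clamp back face x [(112, 25), (114, 77), (116, 25), (136, 11), (140, 10), (144, 11), (146, 7)]
clamp top x range [109.8 119.4] 53
clamp back face x [(110, 13), (112, 70), (114, 85), (116, 19)]
836 [[2.9, -27.5, 12.3], [45.0, 0.1, 18.2], [88.5, 28.4, 23.6]]
tilt deg [-0.4 -0.5] z face at centre 18.3
((48.13876724243164, -0.25333404541015625), (58.573509216308594, 94.9114990234375), 88.40142059326172)
```

View pics/g6.png

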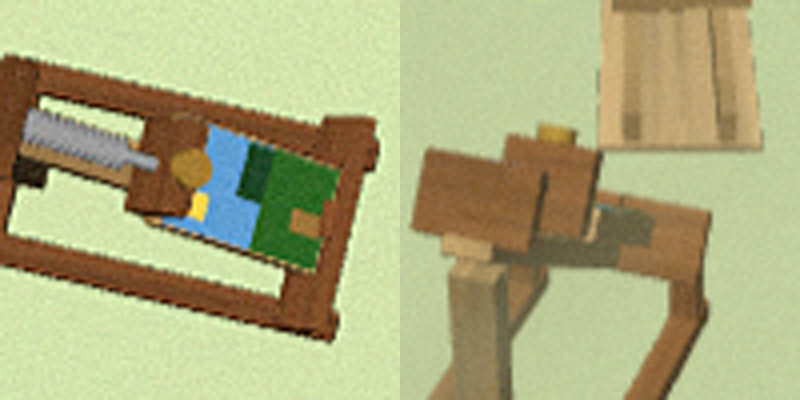

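```bash
python3 -c "
from plant import manip
print(manip.job_done())"
```

```text
the job is handed in; nothing more can be done
None
```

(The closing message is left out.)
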